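# Swing a profile length past the post into its rack bay

### The job

Push the loose aluminium profile along the bench, one end and then the other, to swing it past the steel post and endways into the empty bay of the plywood rack until it is fully home against the end stop. Only push it with the fingers: do not pinch it between them and do not lift it or tip it over. Leave the jar, the spool and the screwdriver where they are.

Things in the scene. Friction and masses are not known exactly. Their poses are not given: they have to be found in the camera images.
- profile: Loose straight length of square aluminium profile with a slot down each face and a black cap on each end, 240 mm long, 30 mm wide, 30 mm high, 0.15 to 0.31 kg, lying on the bench; both ends are alike. Origin: centre of its underside; x along its length, y across, z up. It slides freely on the bench when pushed; pushed sideways near one end it turns about a point some 40 to 60 mm beyond its middle.
- rack: Low plywood storage rack fixed to the bench, walls 40 mm high, 12 mm thick, no floor of its own. Origin: on the bench at the middle of the mouth of its EMPTY bay; x points straight into that bay, y to the left looking in, z up. The rack reaches from y = -85 to 40 mm and x = 0 to 212 mm. Beside the empty bay, on the -y side, is a narrower bay already filled with a stored profile.
- bay_mouth (a point): Middle of the empty bay's mouth, at the rack's origin. Slanted lead-in boards narrow the bay from 76 mm wide here to 50 mm at 30 mm further in; from there the walls are parallel, 50 mm apart (25 mm either side of the centre line).
- bay_stop (a point): Middle of the face of the empty bay's end stop, at bench height, 200 mm straight in from the mouth. With the profile home against it the profile's middle is 120 mm short of this point and its last 40 mm stick out of the mouth.
- post: Upright round steel post with a rubber cap, 25 mm in diameter, 60 mm high, fixed to the bench 60 to 100 mm in front of the rack's mouth and 45 to 55 mm to the left (+y of the rack) of the empty bay's centre line. Origin: centre of its foot.
- jar: Bystander: pale screw-top jar, 60 mm in diameter, 70 mm high, standing loose right of the way to the bay. Origin: centre of its underside.
- spool: Bystander: grey spool, 56 mm in diameter, 35 mm high, standing loose left of the rack's mouth. Origin: centre of its underside.
- driver: Bystander: screwdriver, 170 mm long, lying loose left of the rack. Origin: at bench height under the middle of it; x along it, towards the tip.
Mind the look-alikes: they are no part of the job. Several things look just like the profile: the one meant starts farthest to the robot's right.

How it is judged:
By the outcome, as a careful person would: the job done as asked, in the order asked, and still so for the second after the job is handed in, with the robot touching nothing.
It also fails if it takes over 66 s, if anything falls off the work surface, if the arm or the gripper's body presses on something with over 40 N, if the wrist force passes 120 N, or if a joint passes its speed limit or range.

### The arm

A 6-joint arm with a two-finger parallel gripper is mounted at the origin on the work surface. World frame = base frame: x ahead of the robot, y to its left, z up, the work surface at z = 0. Lengths are in m, angles in degrees, forces in N, time in s.
With the tool pointing down it reaches from about 0.3 to 0.75 m from the base axis. Payload 8.5 kg.
Tool frame: the origin (TCP) lies on the centre line of the jaws, within the pads' length; the fingertips stand env.tcp_to_tips ahead of it and the grasp point (between the pads) lies 8 mm behind it (env.tcp_to_tips is the distance from the TCP to the fingertips, in m); z points along the fingers, y is the direction in which the jaws open and shut (so a half turn about z gives the same grasp; the last joint's range is limited). The gripper opens to 85 mm and grips with 20 to 120 N. Pads are 22 mm wide; open, the fingers measure 114 mm over their backs; the gripper's body (76 mm by 85 mm) begins 54 mm behind the grasp point. The pads swing forward as they close: fully open they stand 13 mm farther back than shut.
Start: joints at [-77.424, 21.807, 74.336, -0, 83.858, -12.336], TCP at [0.232, -0.499, 0.242] pointing down, gripper open.
Joint ranges: [-178.18, 178.18], [-50.72, 133.34], [12.68, 142.11], [-81.47, 261.47], [9.98, 163.14], [-165.26, 165.26]. Speed limits (degrees/s): [136.94, 136.94, 180, 180, 180, 180].

### API

Orientations are given as a 3x3 rotation matrix whose columns are the frame's x, y, z axes.
In Python, from rig import env gives the robot as it stands. The module is installed in compiled form; this text tells all that it offers.
- The arm moves only by the tool carry_out, never from a script. Its argument "rows" is a list of rows, each an object of numbers: "tx", "ty", "tz": the shift along the tool's x, y, z in cm; "yaw": the turn about the tool's z in rad. In form: [{"tx": .., "ty": .., "tz": .., "yaw": ..}, ...]. A call has 1 to 12 rows; each row shifts and turns the pose as measured when the row begins, along the tool's axes as they then stand; what a row does not reach is not made up. A row lasts 1/10 s, in which the tool goes at most 50 mm and 8.59 degrees, less where a joint would pass 70% of its speed; a pose out of reach is approached as far as the arm can. A call is refused whole if a number of a shift passes 5 or a number of a turn 0.15, either way. A call with a gripper value outside its range is refused whole. "jaw" is the closure, from -1 (fully open) to 1 (shut), set as the call begins (left out, the last holds). The fingers move at their own pace and stop on an object; "squeeze" is the grip in N (left out, the last holds). Time passes only in rows, so rows that do not move let the fingers close. It gives the time, the measured TCP pose, the force and the opening at its end, in the units of the state.
- env.observe(): the state, without advancing time (a new reading comes with each control period).
- env.get_image(name): name is "scene" or "top" or "wrist"; returns the picture (480x640x3 uint8, red, green, blue); there is no depth.
- env.camera_params(name): a dict with "vertical_fov" (degrees; the focal length in pixels is half the picture's height over the tangent of half this angle, whatever the lens; pixels are square), "cx", "cy" (the principal point, pixels), "view" (4x4, takes a point from world to camera coordinates). Camera axes: x right, y up, looking along -z (the intrinsics and any distortion apply to the point x, -y, -z); pixel columns grow to the right and rows downward; lengths in m; the calibration is good to about 2 mm. A picture is of the moment at which its call begins: read the wrist's pose just before it. camera_params takes no time and is no camera call; for the wrist camera it gives the pose at the moment of the call.
- env.close_job(): hands the job in, once; it reports no verdict.
The state is a dict: "time_s": time; "q": joint angles; "qvel": joint speeds; "joint_efforts": joint torques, N m; "position": TCP position; "tool_rot": TCP orientation; "ft_force": force on the tool from outside, world axes, zero at the start; "wrist_torque": the same for the moment, N m; "grip_width": finger opening in m.
Only numpy, scipy, OpenCV 4.12 (cv2) and the standard library are available. Lean on these libraries where they do the work, as an engineer would, in place of code of your own. Each camera call takes 0.05 s, during which the arm holds its last target. There are 200 camera calls.

## Working session

There is one attempt and no reset: what is moved stays moved. The work goes in short steps, Python scripts to look and compute and a tool call to move; the robot and the scene stay as the last step left them, time stands still between calls to the robot, and variables do not carry over. Pictures are saved under pics/ and viewed, about 8 in all and at most 12, crops included, and the job is handed in when it is done.

Besides the shell and the picture viewer there is one more tool, called after "Emit:" as name([rows], argument=value, ...), one row to a line, values as JSON. carry_out: Moves the arm, as the interface text tells. Its arguments: {"type":"object","properties":{"rows":{"type":"array","items":{"type":"object","properties":{"tx":{"type":"number"},"ty":{"type":"number"},"tz":{"type":"number"},"yaw":{"type":"number"}}}},"jaw":{"type":"number"},"squeeze":{"type":"number"}},"required":["rows"]}

```bash
mkdir -p pics; cat > h.py <<'E'
import numpy as np, cv2
from rig import env
def ray(cam,u,v,z=0.0):
    p=env.camera_params(cam); V=np.array(p['view']); f=240/np.tan(np.radians(p['vertical_fov'])/2)
    d=np.array([(u-p['cx'])/f,-(v-p['cy'])/f,-1.]); R=V[:3,:3]; o=-R.T@V[:3,3]; w=R.T@d
    return o+w*(z-o[2])/w[2]
def proj(cam,P):
    p=env.camera_params(cam); V=np.array(p['view']); f=240/np.tan(np.radians(p['vertical_fov'])/2)
    c=V[:3,:3]@np.array(P)+V[:3,3]; return p['cx']+f*c[0]/-c[2], p['cy']-f*c[1]/-c[2]
def snap(cam,name):
    im=np.array(env.get_image(cam))[:,:,::-1].copy(); cv2.imwrite(f'pics/{name}.png',im); return im
E
python3 - <<'E'
from h import *
snap('top','top0');snap('scene','scene0')
s=env.observe();print(s['time_s'],s['position'],s['tool_rot'],env.tcp_to_tips,s['grip_width'])
for c in('top','scene'):
  p=env.camera_params(c);print(p)
E
```

```text
0.1 [ 0.23162816 -0.49858443  0.24179675] [[ 9.06947574e-01  4.21243437e-01 -2.56405960e-04]
 [ 4.21243416e-01 -9.06946776e-01  1.23683492e-03]
 [ 2.88462035e-04 -1.22975375e-03 -9.99999202e-01]] 0.011 0.08508800948939738
{'vertical_fov': 50.90309527857425, 'cx': 324.16481578662894, 'cy': 239.86961329711954, 'view': array([[-0.023387  , -0.99963497, -0.01352718,  0.0522345 ],
       [ 0.9952753 , -0.02455616,  0.09393654, -0.56368788],
       [-0.09423443, -0.01126638,  0.99548628, -1.12276253],
       [ 0.        ,  0.        ,  0.        ,  1.        ]])}
{'vertical_fov': 50.251869667178816, 'cx': 314.7759483163649, 'cy': 238.9757703649957, 'view': array([[-0.60525781,  0.79583684,  0.01751322,  0.28287146],
       [-0.44327262, -0.35523297,  0.82299387,  0.20279643],
       [ 0.66119012,  0.49036034,  0.56778021, -1.33460135],
       [ 0.        ,  0.        ,  0.        ,  1.        ]])}
```

View pics/top0.png

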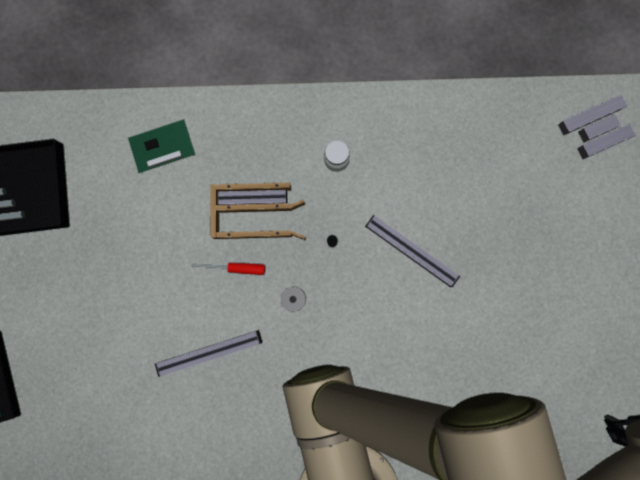

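View pics/scene0.png

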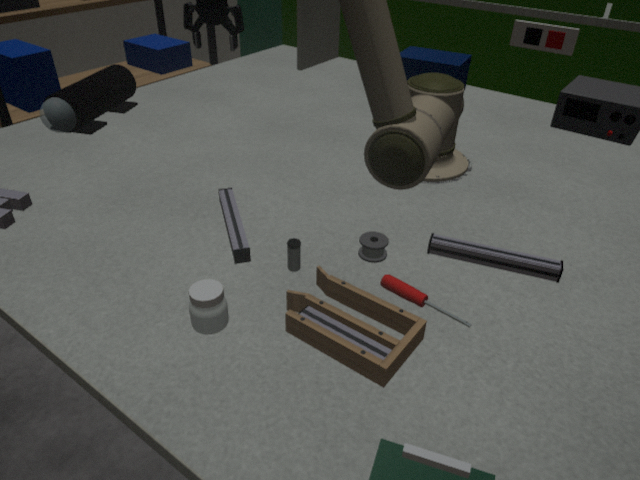

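Candidates: (412,250) loose, the farthest right; (208,353) look-alike on the left; (252,197) stored in the rack; and at (600,125) a cluster of short grey offcuts. Next I measure them and take a close crop.

```bash
python3 - <<'E'
from h import *
im=cv2.imread('pics/top0.png')
def P(n,u,v,z): print(n,np.round(ray('top',u,v,z)*1000,1))
for u,v in((370,216),(459,281),(366,224),(453,287)):P('prof',u,v,.03)
for u,v in((560,128),(708,101),(580,135),(615,118),(580,155),(634,130)):P('blk',u,v,.02)
for u,v in((212,184),(291,184),(304,203),(306,238),(292,234),(292,208),(219,208),(219,233),(212,237)):P('rack',u,v,.04)
P('post',332,241,.06);P('jar',337,154,.07);P('spool',293,299,.035)
a=cv2.resize(im[130:310,190:480],None,fx=2.75,fy=2.75,interpolation=cv2.INTER_CUBIC)
cv2.imwrite('pics/crop.png',a)
E
```

```text
prof [616.6 -67.2  30. ]
prof [ 464.2 -262.3   30. ]
prof [598.4 -57.5  30. ]
prof [ 451.  -248.2   30. ]
blk [ 813.4 -516.2   20. ]
blk [ 868.3 -863.    20. ]
blk [ 795.4 -561.2   20. ]
blk [ 833.7 -645.    20. ]
blk [ 748.1 -557.8   20. ]
blk [ 803.9 -686.5   20. ]
rack [698.  291.7  40. ]
rack [693.3 111.1  40. ]
rack [648.7  82.3  40. ]
rack [568.8  79.4  40. ]
rack [578.6 110.8  40. ]
rack [638.  109.8  40. ]
rack [642.2 275.9  40. ]
rack [585.  276.1  40. ]
rack [576.3 292.   40. ]
post [558.7  21.   60. ]
jar [752.2   5.1  70. ]
spool [432.7 111.5  35. ]
```

View pics/crop.png

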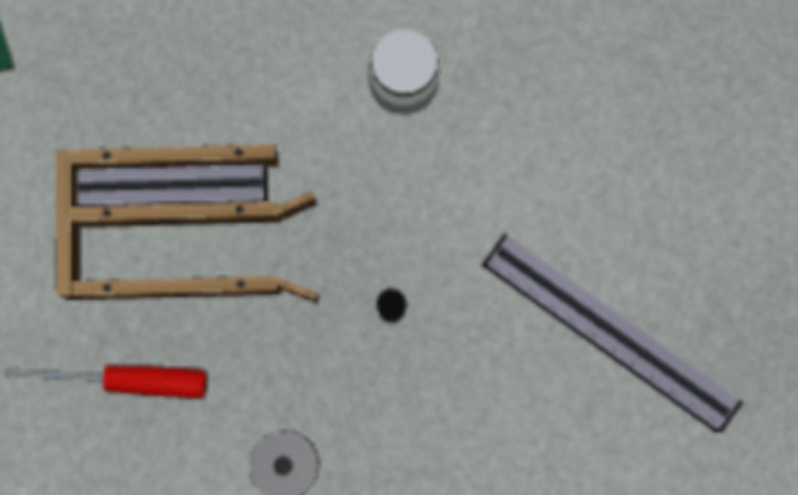

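Crop: the loose profile runs from (495,250) to (730,415) and has a slot and black caps, so it is the one I want. The post is at (391,305), and the empty bay is between the walls at v 215–285. The measured rack length (212 mm) and profile length (~245 mm) match the text. I'll shut the jaws, align the tool, and go above the start of the push.

Emit:
carry_out([
  {"yaw": 0.115},
  {"yaw": 0.115},
  {"yaw": 0.115},
  {"yaw": 0.115},
  {"tx": 2.5, "ty": -3.6},
  {"tx": 2.5, "ty": -3.6},
  {"tx": 2.5, "ty": -3.6},
  {"tx": 2.5, "ty": -3.6},
  {"tx": 2.5, "ty": -3.6},
  {"tx": 2.5, "ty": -3.6},
  {"tx": 2.5, "ty": -3.6},
  {"tx": 2.5, "ty": -3.6},
], jaw=1, squeeze=20)

```text
validation failed for argument at $.ro...
```

Emit:
carry_out([
  {"tx": 0, "ty": 0, "tz": 0, "yaw": 0.115},
  {"tx": 0, "ty": 0, "tz": 0, "yaw": 0.115},
  {"tx": 0, "ty": 0, "tz": 0, "yaw": 0.115},
  {"tx": 0, "ty": 0, "tz": 0, "yaw": 0.115},
  {"tx": 2.5, "ty": -3.6, "tz": 0, "yaw": 0},
  {"tx": 2.5, "ty": -3.6, "tz": 0, "yaw": 0},
  {"tx": 2.5, "ty": -3.6, "tz": 0, "yaw": 0},
  {"tx": 2.5, "ty": -3.6, "tz": 0, "yaw": 0},
  {"tx": 2.5, "ty": -3.6, "tz": 0, "yaw": 0},
  {"tx": 2.5, "ty": -3.6, "tz": 0, "yaw": 0},
  {"tx": 2.5, "ty": -3.6, "tz": 0, "yaw": 0},
], jaw=1, squeeze=20)

```text
time_s: 1.2
position: [0.4207, -0.2489, 0.2384]
tool_rot: [[0.999, -0.055, -0.004], [-0.055, -0.998, 0.009], [-0.004, -0.009, -1.0]]
ft_force: [-0.4, -1.4, -0.2]
grip_width: -0.0002
```

```bash
python3 - <<'E'
from h import *
a=snap('wrist','w1');b=snap('top','t1')
cv2.imwrite('pics/c1.png',np.hstack([cv2.resize(a,(400,300)),cv2.resize(b[100:340,180:500],(400,300))]))
s=env.observe();print(s['time_s'],s['position'])
E
```

```text
1.3 [ 0.42195809 -0.24659939  0.23844897]
```

View pics/c1.png

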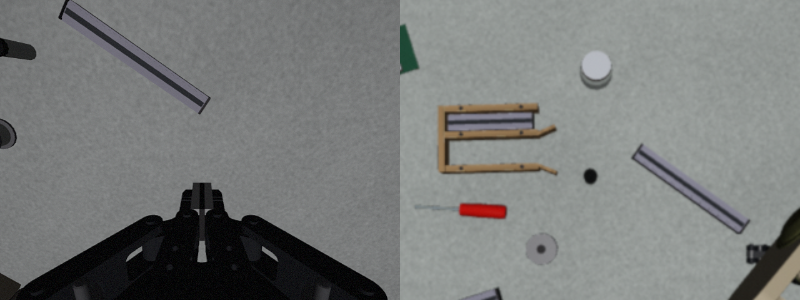

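Left, wrist view: profile ends at about (66,8) and (204,105), with the post at the left edge. Right, top view: the profile is mostly clear of the arm. Next, a colour detector for its pose.

```bash
cat >> h.py <<'E'
def prof(cam,im=None,tag=None):
    if im is None: im=np.array(env.get_image(cam))[:,:,::-1].copy()
    if tag: cv2.imwrite(f'pics/{tag}.png',im)
    b=cv2.GaussianBlur(im,(3,3),0).astype(int)
    m=((b[:,:,0]-b[:,:,1]>4)&(b[:,:,2]-b[:,:,1]>-4)&(b.sum(2)>60)).astype(np.uint8)
    if cam=='top': m[:, :205]=0; m[:190]=0; m[320:]=0; m[:,470:]=0; m[185:209,205:292]=0
    m=cv2.morphologyEx(m,cv2.MORPH_CLOSE,np.ones((9,9)))
    m=cv2.morphologyEx(m,cv2.MORPH_OPEN,np.ones((3,3)))
    out=[]
    for c in cv2.findContours(m,0,1)[0]:
        if cv2.contourArea(c)<300: continue
        q=np.array([ray(cam,u,v,.03)[:2]*1000 for u,v in c[:,0]],np.float32)
        (cx,cy),(w,h),a=cv2.minAreaRect(q)
        bx=cv2.boxPoints(((cx,cy),(w,h),a)); e=[bx[1]-bx[0],bx[2]-bx[1]]; e=max(e,key=np.linalg.norm)
        if e[1]<0:e=-e
        ang=np.degrees(np.arctan2(e[1],e[0]))
        d=e/np.linalg.norm(e)
        out.append(dict(c=(round(float(cx)),round(float(cy))),L=round(max(w,h)),W=round(min(w,h)),ang=round(float(ang),1),A=np.round([cx+120*d[0],cy+120*d[1]]),B=np.round([cx-120*d[0],cy-120*d[1]])))
    return out
E
python3 - <<'E'
from h import *
print(prof('top',cv2.imread('pics/top0.png')));print(prof('top',cv2.imread('pics/t1.png')));print(prof('wrist',cv2.imread('pics/w1.png')))
print([ray('wrist',u,v,.03) for u,v in((333,157),(320,179))])
im=cv2.imread('pics/top0.png');print(im[250,405],im[245,412],im[252,408],im[300,400]); im=cv2.imread('pics/w1.png');print(im[100,190],im[250,300])
E
```

```text
[{'c': (536, -160), 'L': 235, 'W': 32, 'ang': 52.7, 'A': array([608., -65.], dtype=float32), 'B': array([ 463., -255.], dtype=float32)}]
[{'c': (536, -160), 'L': 235, 'W': 32, 'ang': 52.7, 'A': array([609., -64.], dtype=float32), 'B': array([ 463., -255.], dtype=float32)}]
[{'c': (197, -134), 'L': 58, 'W': 25, 'ang': 157.5, 'A': array([ 86., -88.], dtype=float32), 'B': array([ 308., -180.], dtype=float32)}, {'c': (538, -154), 'L': 235, 'W': 33, 'ang': 52.3, 'A': array([611., -59.], dtype=float32), 'B': array([ 465., -249.], dtype=float32)}]
[array([ 0.4779259 , -0.25566998,  0.03      ]), array([ 0.4573952 , -0.24195656,  0.03      ])]
[140 126 127] [143 127 129] [144 128 130] [148 150 144]
[128 129 125] [125 125 122]
```

Emit:
carry_out([
  {"tx": 1.1, "ty": -4.3, "tz": 0, "yaw": 0},
  {"tx": 0, "ty": 0, "tz": 4.5, "yaw": 0},
  {"tx": 0, "ty": 0, "tz": 4.5, "yaw": 0},
  {"tx": 0, "ty": 0, "tz": 4.5, "yaw": 0},
  {"tx": 0, "ty": 0, "tz": 4.5, "yaw": 0},
  {"tx": 0, "ty": 0, "tz": 2.5, "yaw": 0},
  {"tx": 0, "ty": 0, "tz": 0, "yaw": 0},
])

```text
time_s: 2.0
position: [0.4357, -0.2026, 0.0279]
tool_rot: [[0.999, -0.047, 0.0], [-0.047, -0.999, 0.006], [-0.0, -0.006, -1.0]]
ft_force: [-0.7, 0.0, 0.9]
grip_width: -0.0002
```

Emit:
carry_out([
  {"tx": 0.9, "ty": 0.6, "tz": 0.5, "yaw": 0},
  {"tx": 0.9, "ty": 0.6, "tz": 0, "yaw": 0},
  {"tx": 0.9, "ty": 0.6, "tz": 0, "yaw": 0},
  {"tx": 0.9, "ty": 0.6, "tz": 0, "yaw": 0},
  {"tx": 0.9, "ty": 0.6, "tz": 0, "yaw": 0},
  {"tx": 0.9, "ty": 0.6, "tz": 0, "yaw": 0},
  {"tx": 0.9, "ty": 0.6, "tz": 0, "yaw": 0},
  {"tx": 0.9, "ty": 0.6, "tz": 0, "yaw": 0},
  {"tx": 0, "ty": 0, "tz": 0, "yaw": 0},
])

```text
time_s: 2.9
position: [0.5154, -0.2649, 0.0351]
tool_rot: [[0.999, -0.049, 0.015], [-0.049, -0.999, -0.007], [0.015, 0.006, -1.0]]
ft_force: [-1.1, 0.8, -0.1]
grip_width: 0.0003
```

```bash
python3 - <<'E'
from h import *
print(prof('top',tag='t2'));print(prof('wrist',tag='w2'));print(env.observe()['position'])
E
```

```text
[{'c': (562, -159), 'L': 197, 'W': 32, 'ang': 79.1, 'A': array([585., -41.], dtype=float32), 'B': array([ 539., -277.], dtype=float32)}]
[{'c': (473, -221), 'L': 24, 'W': 11, 'ang': 162.3, 'A': array([ 358., -185.], dtype=float32), 'B': array([ 587., -258.], dtype=float32)}, {'c': (554, -210), 'L': 162, 'W': 32, 'ang': 79.0, 'A': array([577., -92.], dtype=float32), 'B': array([ 531., -328.], dtype=float32)}]
[ 0.51428758 -0.263818    0.03467182]
```

Emit:
carry_out([
  {"tx": -0.6, "ty": 0, "tz": 0.6, "yaw": 0},
  {"tx": 0, "ty": 0, "tz": 0.7, "yaw": 0},
  {"tx": 0.9, "ty": 0.2, "tz": 0.1, "yaw": 0},
  {"tx": 0.9, "ty": 0.2, "tz": 0.1, "yaw": 0},
  {"tx": 0.9, "ty": 0.2, "tz": 0.1, "yaw": 0},
  {"tx": 0.9, "ty": 0.2, "tz": 0.1, "yaw": 0},
  {"tx": 0.9, "ty": 0.2, "tz": 0.1, "yaw": 0},
  {"tx": 0.9, "ty": 0.2, "tz": 0.1, "yaw": 0},
  {"tx": 0.9, "ty": 0.2, "tz": 0.1, "yaw": 0},
  {"tx": 0.8, "ty": 0.1, "tz": 0.1, "yaw": 0},
  {"tx": 0, "ty": 0, "tz": 0, "yaw": 0},
])

```text
time_s: 4.1
position: [0.5847, -0.2828, 0.0132]
tool_rot: [[0.999, -0.048, 0.013], [-0.047, -0.999, -0.006], [0.013, 0.005, -1.0]]
ft_force: [-0.0, -0.3, 0.3]
grip_width: -0.0001
```

```bash
python3 - <<'E'
from h import *
print(prof('top',tag='t3'));print(env.observe()['position'])
E
```

```text
[{'c': (585, -169), 'L': 204, 'W': 32, 'ang': 103.5, 'A': array([557., -52.], dtype=float32), 'B': array([ 613., -286.], dtype=float32)}]
[ 0.58423105 -0.28259798  0.01318309]
```

Emit:
carry_out([
  {"tx": -3.5, "ty": 0, "tz": -0.4, "yaw": 0},
  {"tx": -3.7, "ty": 0, "tz": -0.3, "yaw": 0},
  {"tx": 0, "ty": -4.6, "tz": 0, "yaw": 0},
  {"tx": 0, "ty": -4.6, "tz": 0, "yaw": 0},
  {"tx": 0, "ty": -4.6, "tz": 0, "yaw": 0},
  {"tx": 0, "ty": -4.6, "tz": 0, "yaw": 0},
  {"tx": 0, "ty": 0, "tz": 0, "yaw": 0},
])

```text
time_s: 4.85
position: [0.5177, -0.0918, 0.0186]
tool_rot: [[0.998, -0.054, 0.017], [-0.054, -0.999, -0.008], [0.017, 0.007, -1.0]]
ft_force: [0.4, 0.1, -0.2]
grip_width: -0.0
```

```bash
python3 - <<'E'
from h import *
print(prof('top',tag='t4'));print(env.observe()['position'])
E
```

```text
[{'c': (595, -212), 'L': 173, 'W': 32, 'ang': 103.5, 'A': array([567., -95.], dtype=float32), 'B': array([ 623., -328.], dtype=float32)}]
[ 0.51824969 -0.09410315  0.01877999]
```

Emit:
carry_out([
  {"tx": 0.9, "ty": -0.1, "tz": 0, "yaw": 0},
  {"tx": 0.9, "ty": -0.1, "tz": 0, "yaw": 0},
  {"tx": 0.9, "ty": -0.1, "tz": 0, "yaw": 0},
  {"tx": 0.9, "ty": -0.1, "tz": 0, "yaw": 0},
  {"tx": 0.9, "ty": -0.1, "tz": 0, "yaw": 0},
  {"tx": 0.9, "ty": -0.1, "tz": 0, "yaw": 0},
  {"tx": 0.7, "ty": -0.1, "tz": 0, "yaw": 0},
  {"tx": 0, "ty": 0, "tz": 0, "yaw": 0},
])

```text
time_s: 5.7
position: [0.5861, -0.095, 0.0198]
tool_rot: [[0.998, -0.06, 0.019], [-0.06, -0.998, -0.01], [0.02, 0.009, -1.0]]
ft_force: [-0.7, 0.5, -0.2]
grip_width: -0.0001
```

```bash
python3 - <<'E'
from h import *
print(prof('top',tag='t5'));print(env.observe()['position'])
E
```

```text
[{'c': (606, -254), 'L': 75, 'W': 30, 'ang': 88.5, 'A': array([ 609., -134.], dtype=float32), 'B': array([ 603., -374.], dtype=float32)}]
[ 0.58559904 -0.09495197  0.01973719]
```

Emit:
carry_out([
  {"tx": -4.0, "ty": 0, "tz": 0, "yaw": -0.035},
  {"tx": 0, "ty": 4.8, "tz": 0, "yaw": 0},
  {"tx": 0, "ty": 4.8, "tz": 0, "yaw": 0},
  {"tx": 0, "ty": 4.8, "tz": 0, "yaw": 0},
  {"tx": 0, "ty": 4.8, "tz": 0, "yaw": 0},
  {"tx": 0, "ty": 4.8, "tz": 0, "yaw": 0},
  {"tx": 0, "ty": 0, "tz": 0, "yaw": 0},
])

```text
time_s: 6.45
position: [0.5332, -0.3374, 0.0192]
tool_rot: [[1.0, -0.019, 0.012], [-0.019, -1.0, -0.007], [0.012, 0.007, -1.0]]
ft_force: [0.2, 0.7, -0.1]
grip_width: -0.0001
```

```bash
python3 - <<'E'
from h import *
print(prof('top',tag='t6'));s=env.observe();print(s['position'],s['tool_rot'][:2])
E
```

```text
[{'c': (609, -182), 'L': 221, 'W': 32, 'ang': 88.5, 'A': array([612., -62.], dtype=float32), 'B': array([ 606., -302.], dtype=float32)}]
[ 0.53308954 -0.33457684  0.01889575] [[ 0.99978297 -0.01797541  0.01053083]
 [-0.01792501 -0.99982752 -0.00486123]]
```

Emit:
carry_out([
  {"tx": 3.7, "ty": 0, "tz": 0, "yaw": 0},
  {"tx": 3.7, "ty": 0, "tz": 0, "yaw": 0},
  {"tx": 0, "ty": -1.5, "tz": 0, "yaw": 0},
  {"tx": 0, "ty": -1.2, "tz": 0, "yaw": 0},
  {"tx": 0, "ty": -1.2, "tz": 0, "yaw": 0},
  {"tx": 0, "ty": -1.2, "tz": 0, "yaw": 0},
  {"tx": 0, "ty": -1.2, "tz": 0, "yaw": 0},
  {"tx": 0, "ty": -1.2, "tz": 0, "yaw": 0},
  {"tx": 0, "ty": -1.2, "tz": 0, "yaw": 0},
  {"tx": 0, "ty": -1.2, "tz": 0, "yaw": 0},
  {"tx": 0, "ty": 0, "tz": 0, "yaw": 0},
])

```text
time_s: 7.6
position: [0.6067, -0.2234, 0.019]
tool_rot: [[1.0, -0.017, 0.004], [-0.017, -1.0, -0.0], [0.004, 0.0, -1.0]]
ft_force: [-0.6, 1.3, 0.5]
grip_width: -0.0002
```

```bash
python3 - <<'E'
from h import *
print(prof('top',tag='t7'));s=env.observe();print(s['position'],s['tool_rot'][:2])
E
```

```text
[{'c': (605, -75), 'L': 203, 'W': 32, 'ang': 88.6, 'A': array([608.,  45.], dtype=float32), 'B': array([ 602., -195.], dtype=float32)}]
[ 0.60675569 -0.22428688  0.01902811] [[ 9.99839917e-01 -1.73132309e-02  4.51573714e-03]
 [-1.73108901e-02 -9.99850000e-01 -5.56949798e-04]]
```

View pics/t7.png

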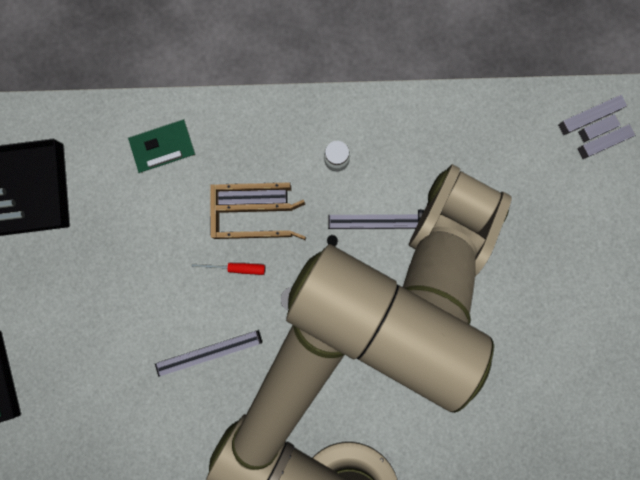

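The profile lies straight, v≈221, heading into the bay between the post (332,241) and the jar (337,154). I keep pushing its end.

Emit:
carry_out([
  {"tx": 0, "ty": -1.2, "tz": 0, "yaw": 0},
  {"tx": 0, "ty": -1.2, "tz": 0, "yaw": 0},
  {"tx": 0, "ty": -1.2, "tz": 0, "yaw": 0},
  {"tx": 0, "ty": -1.2, "tz": 0, "yaw": 0},
  {"tx": 0, "ty": -1.2, "tz": 0, "yaw": 0},
  {"tx": 0, "ty": -1.2, "tz": 0, "yaw": 0},
  {"tx": 0, "ty": -1.2, "tz": 0, "yaw": 0},
  {"tx": 0, "ty": -1.2, "tz": 0, "yaw": 0},
  {"tx": 0, "ty": -1.2, "tz": 0, "yaw": 0},
  {"tx": 0, "ty": 0, "tz": 0, "yaw": 0},
])

```text
time_s: 8.65
position: [0.609, -0.1074, 0.0191]
tool_rot: [[1.0, -0.018, 0.005], [-0.018, -1.0, -0.002], [0.005, 0.001, -1.0]]
ft_force: [-0.7, -0.0, -0.1]
grip_width: 0.0002
```

```bash
python3 - <<'E'
from h import *
print(prof('top',tag='t8'));s=env.observe();print(s['position'],s['tool_rot'][:2])
E
```

```text
[{'c': (606, 47), 'L': 192, 'W': 32, 'ang': 88.6, 'A': array([609., 167.], dtype=float32), 'B': array([603., -73.], dtype=float32)}]
[ 0.60903404 -0.10817903  0.01909358] [[ 0.99981965 -0.01815313  0.00557957]
 [-0.01814316 -0.99983372 -0.00183116]]
```

Emit:
carry_out([
  {"tx": 0, "ty": -1.2, "tz": 0, "yaw": 0},
  {"tx": 0, "ty": -1.2, "tz": 0, "yaw": 0},
  {"tx": 0, "ty": -1.2, "tz": 0, "yaw": 0},
  {"tx": 0, "ty": -1.2, "tz": 0, "yaw": 0},
  {"tx": 0, "ty": -1.2, "tz": 0, "yaw": 0},
  {"tx": 0, "ty": -1.2, "tz": 0, "yaw": 0},
  {"tx": 0, "ty": -1.2, "tz": 0, "yaw": 0},
  {"tx": 0, "ty": -1.2, "tz": 0, "yaw": 0},
  {"tx": 0, "ty": -1.0, "tz": 0, "yaw": 0},
  {"tx": 0, "ty": 0, "tz": 0, "yaw": 0},
])

```text
time_s: 9.7
position: [0.6114, 0.0064, 0.0191]
tool_rot: [[1.0, -0.019, 0.006], [-0.019, -1.0, -0.003], [0.006, 0.003, -1.0]]
ft_force: [0.1, -0.3, 0.5]
grip_width: 0.0001
```

```bash
python3 - <<'E'
from h import *
print(prof('top',tag='t9'));s=env.observe();print(s['position'],s['tool_rot'][:2],s['ft_force'])
E
```

```text
[{'c': (608, 174), 'L': 163, 'W': 32, 'ang': 89.8, 'A': array([609., 294.], dtype=float32), 'B': array([608.,  54.], dtype=float32)}]
[0.61135817 0.005835   0.01900141] [[ 0.99980125 -0.01890228  0.00633744]
 [-0.01888478 -0.99981772 -0.00281087]] [0.06453232 0.06633152 0.5994469 ]
```

Emit:
carry_out([
  {"tx": 0, "ty": -0.5, "tz": 0, "yaw": 0},
  {"tx": 0, "ty": -0.5, "tz": 0, "yaw": 0},
  {"tx": 0, "ty": -0.5, "tz": 0, "yaw": 0},
  {"tx": 0, "ty": -0.4, "tz": 0, "yaw": 0},
])

```text
time_s: 10.15
position: [0.612, 0.0244, 0.019]
tool_rot: [[1.0, -0.021, 0.006], [-0.021, -1.0, -0.004], [0.007, 0.003, -1.0]]
ft_force: [0.2, -2.5, 1.1]
grip_width: -0.0001
```

Emit:
carry_out([
  {"tx": 0, "ty": -0.3, "tz": 0, "yaw": 0},
  {"tx": 0, "ty": -0.3, "tz": 0, "yaw": 0},
])

```text
time_s: 10.35
position: [0.6121, 0.0309, 0.019]
tool_rot: [[1.0, -0.021, 0.007], [-0.021, -1.0, -0.004], [0.007, 0.004, -1.0]]
ft_force: [-0.4, -1.9, 0.7]
grip_width: 0.0
```

Emit:
carry_out([
  {"tx": 0, "ty": -0.3, "tz": 0, "yaw": 0},
  {"tx": 0, "ty": -0.3, "tz": 0, "yaw": 0},
])

```text
time_s: 10.55
position: [0.6135, 0.0324, 0.0193]
tool_rot: [[1.0, -0.02, 0.009], [-0.02, -1.0, -0.013], [0.009, 0.013, -1.0]]
ft_force: [1.1, -23.3, -0.5]
grip_width: -0.0002
```

The force jumped to 23 N as the motion stopped, so the profile is against the stop. I back off, rise and check.

Emit:
carry_out([
  {"tx": 0, "ty": 0.5, "tz": 0, "yaw": 0},
  {"tx": 0, "ty": 2.0, "tz": 0, "yaw": 0},
  {"tx": 0, "ty": 4.5, "tz": 0, "yaw": 0},
  {"tx": 0, "ty": 4.5, "tz": -1, "yaw": 0},
  {"tx": 0, "ty": 4, "tz": -3, "yaw": 0},
  {"tx": 0, "ty": 4, "tz": -3, "yaw": 0},
  {"tx": 0, "ty": 4, "tz": -3, "yaw": 0},
  {"tx": 0, "ty": 4, "tz": -3, "yaw": 0},
  {"tx": 0, "ty": 0, "tz": 0, "yaw": 0},
])

```text
time_s: 11.45
position: [0.6061, -0.2462, 0.1534]
tool_rot: [[1.0, -0.017, 0.006], [-0.017, -1.0, -0.008], [0.006, 0.008, -1.0]]
ft_force: [0.5, 0.7, 0.2]
grip_width: 0.0003
```

```bash
python3 - <<'E'
from h import *
print(prof('top',tag='t10'));s=env.observe();print(s['time_s'],s['position'])
b=cv2.imread('pics/t10.png');snap('scene','s10');a=cv2.imread('pics/s10.png')
cv2.imwrite('pics/c10.png',np.hstack([cv2.resize(b[130:310,190:430],(400,300),interpolation=2),cv2.resize(a[190:400,180:460],(400,300),interpolation=2)]))
E
```

```text
[{'c': (609, 164), 'L': 234, 'W': 33, 'ang': 89.8, 'A': array([610., 284.], dtype=float32), 'B': array([609.,  44.], dtype=float32)}]
11.5 [ 0.60551366 -0.24348815  0.15113243]
```

View pics/c10.png

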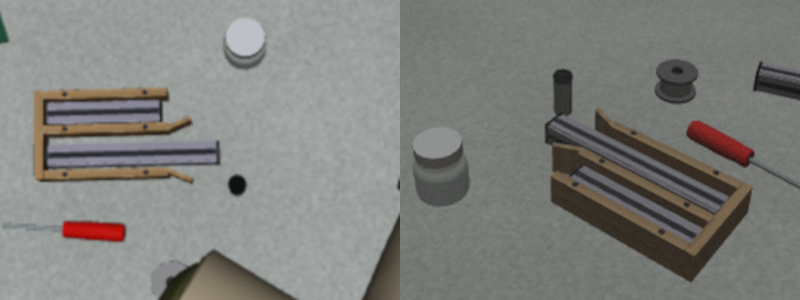

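The profile lies in the empty bay against the stop, with its near end (218,152) standing out of the mouth. The jar, spool and screwdriver look unmoved.

```bash
python3 - <<'E'
from rig import env
print(env.close_job())
E
```

```text
the job is handed in; nothing more can be done
None
```

The profile is fully home in the empty bay, and the job was handed in at about 11.5 s of the 66 s allowed. I swung it past the post with shut fingers, pushing the rear end and then the front end, and then pushed it endways until it stopped. It was never pinched or lifted.

- **Fully home:** the last push met the stop with about 23 N. The top view then put the profile's middle at y ≈ 0.164 m, against about 0.161 m expected. About 37–40 mm sticks out of the mouth (40 mm expected), and it lies within about 1.5° of the bay's line.
- **Surroundings:** the jar and screwdriver looked unmoved in the final pictures. The arm half hid the spool in the top view, but it looked unmoved in the scene view.
- **Checks:** none failed at the end. During the first push the fingertips rose to about 24 mm above the bench, and I lowered them before the next one.

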